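Heft the cast samples and show the heavier one label up

TASK

Two cast sample plaques that look alike stand in the slotted rack, but one is metal-filled and clearly heavier. Pick out the heavier one and finish while still holding it by its plain end, fingers clear of the label, about 20 cm above the bench, label face up and tipped about 45 degrees so that it looks up at the person standing behind the clipboard (the small corner notch marks the label end). Leave the lighter plaque standing in its slot and the things around the rack where they are.

Things in the scene. Friction and masses are not known exactly. Their poses are not given: they have to be found in the camera images.
- sample_a: Cast resin plaque, plain off-white: 140 mm long (x), 12 thick (y), 70 high (z), standing on a long edge in a slot. Origin: centre of its underside. +x to the label end, +y out of the label face, +z up. Notch, 16 mm (x) by 14 (z), cut from the upper +x corner: seen label face on and upright, it is the upper left corner. The half x < 0 is plain. Which plaque is heavier must be felt.
- sample_b: The second plaque: same shape, size, look and axes as sample_a, in the other outer slot, turned the other way round. Only the weight differs: one of the two weighs 85 to 135 g, the other 280 to 400 g; which of the two slots holds the heavy one differs from start to start. A plaque may rub on the slot walls until lifted clear of them.
- sample_a_label (a point): Centre of the white paper label, 44 mm (x) by 40 mm (z), on the +y face of sample_a at its +x end: 30 mm along +x, 6 along +y, 28 along +z from the plaque's origin (label from x = 8 to 52, z = 8 to 48 mm). Same axes as the plaque. The back face is blank.
- sample_b_label (a point): Centre of the same label on sample_b, likewise placed.
- rack: Fixed wooden block, 136 mm (x) by 150 (y), 22 high. Origin: centre of its underside. Four through slots, 17 mm wide with rounded lips, run along its y at x = -48, -16, +16, +48 mm, floor 6 mm above the bench, ridge tops 22. The plaques stand in the two outer slots, within 6 mm of mid-slot, undersides 6 mm and upper edges 76 mm above the bench; the inner slots are empty.
- spray_can: Bystander: white release-spray can, 65 mm across, 185 mm tall, standing. Origin: centre of its underside.
- mixing_cup: Bystander: white plastic mixing cup, 90 mm across the rim, 100 mm tall. Origin: centre of its underside.
- clamp_1: Bystander: red C-clamp lying flat, about 155 by 95 mm, 14 mm high, with a steel screw. Origin: underside, middle of the frame's length.
- clamp_2: Bystander: a second C-clamp like clamp_1.
- over_clipboard (a point): Point in the air 340 mm above the centre of the A5 clipboard, in front of the person who reads. The clipboard (230 mm along x, 165 along y, flat, steel clip towards the robot, fixed) lies at the bench's far edge; its +x points away from the robot, to that person, who stands about 250 mm beyond the clipboard's centre. Same axes as the clipboard.
Mind the look-alikes: they are no part of the job. What is shaped like the sample_a but purple is not meant. Of the things that look like the rack, the larger one is meant.

How it is judged:
By the outcome, as a careful person would: the job done as asked, in the order asked, and still so for the second after the job is handed in, while the arm keeps its last pose, push and grip.
It also fails if it takes over 61 s, if anything falls off the work surface, if the arm or the gripper's body presses on something with over 40 N, if the wrist force passes 120 N, or if a joint passes its speed limit or range.

ROBOT

A 7-joint arm with a two-finger parallel gripper is mounted at the origin on the work surface. World frame = base frame: x ahead of the robot, y to its left, z up, the work surface at z = 0. Lengths are in m, angles in rad, forces in N, time in s.
With the tool pointing down it reaches from about 0.425 to 0.875 m from the base axis. Payload 8.4 kg.
Tool frame: the origin (TCP) lies on the centre line of the jaws, within the pads' length; the fingertips stand 11 mm ahead of it and the grasp point (between the pads) lies 8 mm behind it; z points along the fingers, y is the line along which they close (so a half turn about z gives the same grasp; the last joint's range is limited). The gripper opens to 85 mm and grips with 20 to 120 N. Pads are 22 mm wide; open, the fingers measure 114 mm over their backs; the gripper's body (76 mm by 85 mm) begins 54 mm behind the grasp point. The pads swing forward as they close: fully open they stand 13 mm farther back than shut.
Start: joints at [1.221, 0.333, 0.04, 1.465, -0.013, 1.343, -0.059], TCP at [0.161, -0.63, 0.242] pointing down, gripper open.
Joint ranges: [-2.58, 2.58], [-0.38, 2.09], [-1.3, 1.39], [0.25, 2.4], [-1.5, 4.64], [0.08, 2.09], [-2.65, 2.65]. Speed limits (rad/s): [2.22, 2.22, 2.79, 2.79, 3.14, 3.14, 3.14].

INTERFACE

Orientations are given as [roll, pitch, yaw] about the fixed x, y, z axes, in that order (R = Rz(yaw) Ry(pitch) Rx(roll)).
In Python, from station import ctrl gives the robot as it stands.
- The arm moves only by the shell command python3 -m creep 'ROWS' [FORCE]. ROWS is text: rows parted by semicolons, each of 7 numbers parted by spaces: the turn, a rotation vector about the world's x, y, z in rad, then the shift along the world's x, y, z in mm, then the opening, from 0 (shut) to 1 (fully open). In form: rx ry rz tx ty tz hand; .... A call has 1 to 8 rows; each row is the pose to reach, as a shift and turn from the pose commanded when the call began; what a row does not reach only later rows make up. A row lasts 1/8 s, in which the tool goes at most 62.5 mm and 10.7 degrees, less where a joint would pass 70% of its speed; a pose out of reach is approached as far as the arm can. A call with a gripper value outside its range is refused whole. The fingers move at their own pace and stop on an object; FORCE is the grip in N (left out, the last holds). Time passes only in rows, so rows that repeat a pose let the fingers close. It gives the time, the measured TCP pose, the force, the opening and the grip force at its end, in the units of the state.
- ctrl.read_state(): the state, without advancing time (a new reading comes with each control period).
- ctrl.read_camera(name): name is "side" or "top" or "wrist"; returns a dict with "color" (384x512x3 uint8, blue, green, red), "depth" (384x512 float32, m along the optical axis (not along the pixel's ray), 0 where there is no reading), "K" (3x3 intrinsics, pixels), "R" (3x3) and "t" (3): a world point X has camera coordinates R X + t; the wrist camera has in their place "T_tool_cam" (4x4, takes a point from camera to tool coordinates, whose origin is the TCP and whose axes are the flange's). Camera axes: x right, y down, z forward; pixel columns grow to the right and rows downward; lengths in m; the calibration is good to about 2 mm. A picture is of the moment at which its call begins: read the wrist's pose just before it.
- ctrl.close_job(): hands the job in; it is judged then, once.
Trained networks look in a picture, given as the dict that the camera call returned (one of the last four; its "shot" number tells which), for a name from the list of things; names that differ only in an ending like _2 or _b are one class to them, and where a whole thing is asked for, a point or a joint stands for the part that bears it (a point fixed in the world has none). Each returns a list of dicts, best first, with "score" (0 to 1); they miss things now and then, are a little off and sometimes report something else, mostly with a low value. They report only what shows in the picture. A call takes as long as a camera call. They do not tell look-alikes from the thing itself.
- ctrl.search_frame(query, picture): "extent" ([left, top, right, bottom] in pixels, round what is visible of it).
- ctrl.place_of(query, picture): "at" ([column, row] in pixels: a listed point, or the origin of a listed thing).
The state is a dict: "time": time; "qpos": joint angles; "qd": joint speeds; "joint_efforts": joint torques, N m; "tcp_pos": TCP position; "tcp_rot": TCP orientation; "wrist_force": force on the tool from outside, world axes, zero at the start; "ft_torque": the same for the moment, N m; "finger_gap": finger opening in m; "gripper_force": force on a finger pad.
Only numpy, scipy, OpenCV 4.12 (cv2) and the standard library are available. Lean on these libraries where they do the work, as an engineer would, in place of code of your own. Each camera call takes 0.05 s, during which the arm holds its last target. There are 200 camera calls.

## Working session

There is one attempt and no reset: what is moved stays moved. The work goes in short steps, Python scripts to look and compute and a shell command to move; the robot and the scene stay as the last step left them, time stands still between calls to the robot, and variables do not carry over. Pictures are saved under pics/ and viewed, at most 10 in all, crops included, and the job is handed in when it is done.

```bash
mkdir -p pics; ls; cat > h.py <<'E'
import numpy as np, cv2
from station import ctrl
from scipy.spatial.transform import Rotation as Ro
def w(p,u,v,d=None,z=None):
    K,R,t=p["K"],p["R"],p["t"]
    r=np.linalg.solve(K,[u,v,1.])
    if d is None:
        c=-R.T@t; q=R.T@r; return c+q*(z-c[2])/q[2]
    return R.T@(r*d-t)
def px(p,X):
    c=p["K"]@(p["R"]@np.array(X)+p["t"]); return c[:2]/c[2]
E
python3 - <<'E'
from h import *
s=ctrl.read_state(); print({k:np.round(v,3).tolist() for k,v in s.items()})
for n in ("top","side"):
    p=ctrl.read_camera(n); cv2.imwrite(f"pics/{n}0.png",p["color"])
    print(n,"cam at",np.round(-p["R"].T@p["t"],3))
    for q in ("sample_a","sample_a_label","rack","spray_can","mixing_cup","clamp_1"):
        for r in ctrl.search_frame(q,p): print(q,"box",np.round(r["extent"]).tolist(),round(r["score"],2))
        for r in ctrl.place_of(q,p): 
            u,v=r["at"]; print(q,"at",np.round(r["at"],1).tolist(),round(r["score"],2),np.round(w(p,u,v,z=0.04 if 'label' in q else 0.006 if 'sample' in q else 0),3))
E
```

```text
pics
{'time': 0.0, 'qpos': [1.221, 0.334, 0.04, 1.466, -0.013, 1.343, -0.059], 'qd': [-0.001, 0.001, 0.001, -0.002, -0.0, -0.001, -0.001], 'joint_efforts': [-0.001, -65.855, 1.365, -40.557, 0.017, 0.013, -0.0], 'tcp_pos': [0.161, -0.629, 0.241], 'tcp_rot': [-3.14, 0.0, 0.251], 'wrist_force': [-1.239, -0.138, 0.733], 'ft_torque': [0.009, 0.013, -0.019], 'gripper_force': 0.0, 'finger_gap': 0.085}
top cam at [0.305 0.009 1.433]
sample_a box [250.0, 196.0, 288.0, 232.0] 0.67
sample_a box [265.0, 120.0, 289.0, 162.0] 0.66
sample_a box [269.0, 182.0, 305.0, 214.0] 0.63
sample_a at [285.2, 197.9] 0.89 [ 0.565 -0.129  0.006]
sample_a at [278.0, 143.2] 0.75 [ 0.755 -0.124  0.006]
sample_a at [267.1, 216.7] 0.65 [ 0.508 -0.063  0.006]
sample_a_label box [264.0, 124.0, 285.0, 162.0] 0.76
sample_a_label box [273.0, 179.0, 304.0, 211.0] 0.67
sample_a_label at [294.7, 197.3] 0.77 [ 0.558 -0.156  0.04 ]
sample_a_label at [270.8, 149.9] 0.55 [ 0.723 -0.095  0.04 ]
rack box [271.0, 252.0, 307.0, 289.0] 0.92
rack box [246.0, 182.0, 302.0, 239.0] 0.8
rack at [274.3, 209.0] 0.83 [ 0.532 -0.089  0.   ]
r
[... 1120 characters left out ...]
ck box [241.0, 196.0, 297.0, 236.0] 0.82
rack at [268.9, 210.7] 0.91 [ 0.532 -0.114  0.   ]
rack at [323.6, 222.5] 0.67 [ 0.339 -0.107  0.   ]
rack at [301.1, 168.0] 0.54 [ 0.449 -0.358  0.   ]
spray_can box [272.0, 303.0, 306.0, 355.0] 0.79
spray_can at [281.1, 340.5] 0.57 [0.416 0.319 0.   ]
mixing_cup box [187.0, 285.0, 222.0, 328.0] 0.69
mixing_cup box [241.0, 195.0, 297.0, 236.0] 0.17
mixing_cup at [204.2, 315.6] 0.83 [0.636 0.301 0.   ]
mixing_cup at [269.2, 211.8] 0.3 [ 0.53  -0.109  0.   ]
clamp_1 box [278.0, 160.0, 319.0, 176.0] 0.6
clamp_1 box [223.0, 149.0, 255.0, 171.0] 0.6
clamp_1 at [241.6, 161.8] 0.71 [ 0.687 -0.337  0.   ]
clamp_1 at [303.0, 171.7] 0.52 [ 0.439 -0.339  0.   ]
```

```bash
python3 - <<'E'
import cv2
t=cv2.imread("pics/top0.png");s=cv2.imread("pics/side0.png")
cv2.imwrite("pics/t1.png",cv2.resize(t[60:300,110:390],None,fx=2.5,fy=2.5,interpolation=cv2.INTER_CUBIC))
cv2.imwrite("pics/s1.png",cv2.resize(s[140:360,150:370],None,fx=2.7,fy=2.7,interpolation=cv2.INTER_CUBIC))
E
```

```text
(no output)
```

View pics/t1.png

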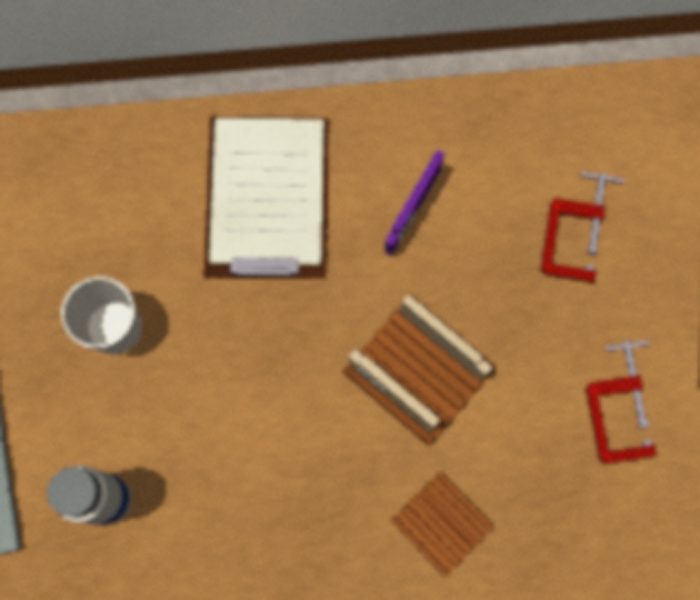

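View pics/s1.png

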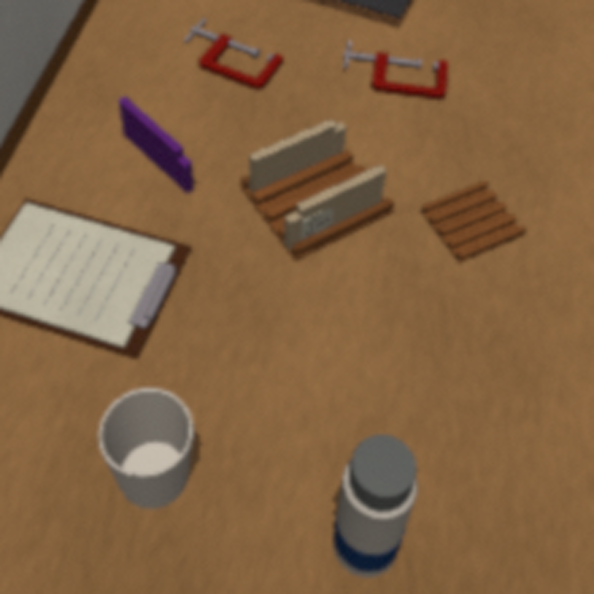

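The top view shows the near plaque at crop (352,355)–(440,425), the far one at (405,300)–(490,372), and the clipboard centred near (267,195). In the side view the near plaque's label faces the camera with its notch on the left. The far plaque's notch is at the right, so its label faces away.

```bash
cat >> h.py <<'E'
def cloud(p,pose=None):
    d=p["depth"]; v,u=np.nonzero(d>0); r=np.linalg.inv(p["K"])@np.vstack([u,v,np.ones(len(u))])*d[v,u]
    if "R" in p: X=(p["R"].T@(r-p["t"][:,None])).T
    else:
        T=p["T_tool_cam"]; X=(T[:3,:3]@r).T+T[:3,3]; X=Ro.from_euler("xyz",pose["tcp_rot"]).apply(X)+pose["tcp_pos"]
    return X,p["color"][v,u].astype(int)
def plaques(X,C):
    m=(X[:,2]>.045)&(X[:,2]<.09)&(abs(X[:,0]-.535)<.13)&(abs(X[:,1]+.1)<.12)&(C[:,1]>C[:,0]-10)&(C.sum(1)>200)&(C[:,1]>.75*C[:,2])
    for lo in (0,1):
        c=X[m]; side=((c[:,:2]-[.536,-.098])@[.78,-.62]>0)==bool(lo); q=c[side]
        if len(q)<10: print(lo,len(q)); continue
        (cx,cy),(a,b),th=cv2.minAreaRect(q[:,:2].astype(np.float32))
        e=np.linalg.svd(q[:,:2]-q[:,:2].mean(0),full_matrices=False)[2][0]; e*=np.sign(e[0])
        s=(q[:,:2]-q[:,:2].mean(0))@e
        print("P%d"%(lo+1),len(q),"rect",np.round([cx,cy,a,b],4),"mean",np.round(q.mean(0),4),"ang",np.degrees(np.arctan2(e[1],e[0])).round(1),"len",np.ptp(s).round(3),"ztop",np.percentile(q[:,2],[50,95]).round(4))
E
python3 - <<'E'
from h import *
for n in ("top","side"):
    p=ctrl.read_camera(n); print(n); plaques(*cloud(p))
    if n=="top":
        for u,v in [(110+215/2.5,60+118/2.5),(110+328/2.5,60+120/2.5),(110+325/2.5,60+275/2.5),(110+206/2.5,60+275/2.5)]: print(np.round(w(p,u,v,z=0),3))
p=ctrl.read_camera("wrist"); print(np.round(p["T_tool_cam"],3),p["K"])
E
```

```text
top
P1 223 rect [ 0.5041 -0.0617  0.1392  0.0128] mean [ 0.502  -0.0622  0.0703] ang 43.9 len 0.139 ztop [0.0735 0.0801]
P2 240 rect [ 0.567  -0.1347  0.1388  0.0139] mean [ 0.5662 -0.1331  0.069 ] ang 44.0 len 0.139 ztop [0.0727 0.0795]
[0.911 0.145 0.   ]
[ 0.894 -0.011  0.   ]
[0.674 0.012 0.   ]
[0.688 0.171 0.   ]
side
P1 318 rect [ 0.5086 -0.0581  0.139   0.0156] mean [ 0.5069 -0.0555  0.0656] ang 43.7 len 0.139 ztop [0.0674 0.0783]
P2 296 rect [ 0.5701 -0.132   0.1416  0.0168] mean [ 0.5729 -0.1253  0.0654] ang 43.4 len 0.142 ztop [0.0676 0.0782]
[[-0.001 -0.954 -0.301  0.076]
 [ 1.    -0.    -0.001 -0.   ]
 [ 0.001 -0.301  0.954 -0.133]
 [ 0.     0.     0.     1.   ]] [[281.61951857   0.         252.03520458]
 [  0.         281.61951857 190.89281218]
 [  0.           0.           1.        ]]
```

```bash
python3 -m creep '0 0 0.06 54 65 0 1;0 0 0.11 93 112 0 1;0 0 0.16 132 159 0 1;0 0 0.21 171 206 0 1;0 0 0.26 210 253 0 1;0 0 0.31 249 300 0 1;0 0 0.36 288 347 0 1;0 0 0.41 327 394 0 1'
```

```text
time: 2.45
tcp_pos: [0.4817, -0.2433, 0.2427]
tcp_rot: [3.141, -0.0, 0.662]
wrist_force: [0.8, -1.3, 0.3]
finger_gap: 0.0855
gripper_force: 0.0
```

```bash
python3 -m creep '0 0 0.05 38 46 0 1;0 0 0.107 76 92 0 1;0 0 0.107 105 126 0 1;0 0 0.107 105 126 0 1;0 0 0.107 105 126 0 1' && python3 - <<'E'
from h import *
s=ctrl.read_state(); print(np.round(s["tcp_pos"],4),np.round(s["tcp_rot"],3),np.round(s["qpos"],2))
p=ctrl.read_camera("wrist"); cv2.imwrite("pics/w1.png",p["color"]); plaques(*cloud(p,s))
F=[ctrl.read_state() for _ in range(3)]; print([np.round(f["wrist_force"],2).tolist() for f in F])
E
```

```text
time: 3.08
tcp_pos: [0.5853, -0.1195, 0.2421]
tcp_rot: [-3.142, 0.001, 0.767]
wrist_force: [-0.7, -2.2, 0.4]
finger_gap: 0.0856
gripper_force: 0.0
[ 0.5853 -0.1195  0.2421] [-3.142e+00  1.000e-03  7.670e-01] [ 0.51  0.26 -0.46  1.58  0.12  1.33 -0.77]
P1 2125 rect [ 0.5075 -0.0595  0.1399  0.0128] mean [ 0.5121 -0.0584  0.0693] ang 44.1 len 0.14 ztop [0.0757 0.0779]
P2 1266 rect [ 0.57   -0.1327  0.1388  0.0128] mean [ 0.5759 -0.1266  0.0754] ang 44.2 len 0.139 ztop [0.0768 0.078 ]
[[0.13, -0.26, 1.26], [0.13, -0.26, 1.26], [0.13, -0.26, 1.26]]
```

View pics/w1.png

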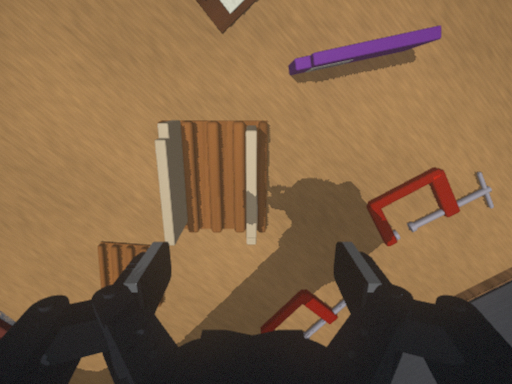

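Wrist view: the far plaque (right, column 251, rows 125–243) lies parallel to the image columns with its plain end up. The near plaque is at left (165, 120–243) with its notch at the top. All depth sizes agree, so I'll descend on the far one.

```bash
python3 -m creep '0 0 0 1 0 -50 1;0 0 0 1 0 -100 1;0 0 0 1 0 -120 1;0 0 0 1 0 -120 1'; python3 -c "
from h import *
s=ctrl.read_state(); print(np.round(s['tcp_pos'],4))"
```

```text
time: 3.62
tcp_pos: [0.5859, -0.1197, 0.1219]
tcp_rot: [-3.14, 0.001, 0.767]
wrist_force: [-0.7, 0.1, 0.2]
finger_gap: 0.0856
gripper_force: 0.0
[ 0.5859 -0.1197  0.1219]
```

```bash
python3 -m creep '0 0 0 8 11 -30 1;0 0 0 8 11 -60 1;0 0 0 8 11 -76 1;0 0 0 8 11 -76 1;0 0 0 8 11 -76 0.6;0 0 0 8 11 -76 0.3'; python3 -c "
from h import *
s=ctrl.read_state(); print(np.round(s['tcp_pos'],4),s['finger_gap'])"
```

```text
time: 4.38
tcp_pos: [0.5954, -0.1081, 0.0477]
tcp_rot: [3.14, -0.001, 0.767]
wrist_force: [-0.6, 0.7, -0.8]
finger_gap: 0.0515
gripper_force: 0.0
[ 0.5954 -0.1081  0.0477] 0.05145780149245232
```

```bash
python3 -m creep '0 0 0 0 0 0 0;0 0 0 0 0 0 0;0 0 0 0 0 0 0;0 0 0 0 0 0 0;0 0 0 0 0 0 0;0 0 0 0 0 0 0' 80; python3 -c "
from h import *
a=[]
for i in range(12):
    ctrl.read_camera('side'); s=ctrl.read_state(); a.append(np.r_[s['wrist_force'],s['ft_torque']])
print(np.mean(a,0).round(3),np.std(a,0).round(3),s['finger_gap'],s['tcp_pos'])"
```

```text
time: 5.12
tcp_pos: [0.5949, -0.108, 0.0467]
tcp_rot: [3.141, -0.0, 0.768]
wrist_force: [-1.9, -0.2, 4.8]
finger_gap: 0.0111
gripper_force: 78.5
[-0.295 -0.225  5.497 -0.055  0.173 -0.018] [0.457 0.549 0.397 0.028 0.024 0.029] 0.011084641372554018 [ 0.59491325 -0.10798112  0.04671069]
```

```bash
python3 -m creep '0 0 0 0 0 5 0;0 0 0 0 0 12 0;0 0 0 0 0 22 0;0 0 0 0 0 32 0;0 0 0 0 0 40 0;0 0 0 0 0 40 0;0 0 0 0 0 40 0'; python3 -c "
from h import *
a=[]
for i in range(12):
    ctrl.read_camera('side'); s=ctrl.read_state(); a.append(np.r_[s['wrist_force'],s['ft_torque']])
print(np.mean(a,0).round(3),np.std(a,0).round(3),s['finger_gap'],s['tcp_pos'])"
```

```text
time: 6.6
tcp_pos: [0.5944, -0.1079, 0.0861]
tcp_rot: [-3.141, 0.0, 0.768]
wrist_force: [-0.5, -0.3, -3.2]
finger_gap: 0.0109
gripper_force: 77.8
[-0.105  0.162 -2.952  0.074 -0.079 -0.016] [0.487 0.52  0.565 0.034 0.032 0.029] 0.011383060621277833 [ 0.59460717 -0.10785245  0.08628017]
```

About 3 N (roughly 310 g) hangs from the gripper, and the 0.11 N·m moment fits that weight, so this is the heavy plaque. Next I'll work out the presenting pose.

```bash
python3 - <<'E'
from h import *
s=ctrl.read_state(); R0=Ro.from_euler("xyz",s["tcp_rot"])
h=np.radians(-6.5); n=np.array([np.cos(h),np.sin(h),0]); z=np.array([0,0,1.])
ty=(n+z)/2**.5; tz=(n-z)/2**.5; R1=Ro.from_matrix(np.c_[np.cross(ty,tz),ty,tz])
print("y0",R0.as_matrix()[:,1].round(3)); r=(R1*R0.inv()).as_rotvec(); print(r.round(3),np.degrees(np.linalg.norm(r)))
px_=-R1.as_matrix()[:,0]; c=np.array([.64,.096,.2]); tcp=c-35e-3*px_-19e-3*tz+8e-3*tz
print(px_.round(3),tcp.round(4),((tcp-s["tcp_pos"])*1e3).round(1))
E
```

```text
y0 [ 0.695 -0.719 -0.   ]
[-0.354 -0.718  0.653] 59.19875540055377
[-0.113 -0.994 -0.   ] [0.6362 0.1317 0.2078] [ 41.6 239.5 121.5]
```

```bash
python3 -m creep '0 0 0 0 0 45 0;0 0 0 0 10 90 0;-0.04 -0.09 0.08 8 40 120 0;-0.09 -0.18 0.16 15 80 122 0;-0.13 -0.27 0.24 22 120 122 0;-0.18 -0.36 0.33 28 160 122 0;-0.22 -0.45 0.41 34 200 122 0;-0.27 -0.54 0.49 38 225 122 0' 100; python3 - <<'E'
from h import *
s=ctrl.read_state(); print(s["qpos"].round(2) if hasattr(s["qpos"],'round') else s["qpos"],s["tcp_pos"])
R0=Ro.from_euler("xyz",s["tcp_rot"])
h=np.radians(-6.5); n=np.array([np.cos(h),np.sin(h),0]); z=np.array([0,0,1.])
ty=(n+z)/2**.5; tz=(n-z)/2**.5; R1=Ro.from_matrix(np.c_[np.cross(ty,tz),ty,tz])
print((R1*R0.inv()).as_rotvec().round(3),((np.array([.6362,.1317,.2078])-s["tcp_pos"])*1e3).round(1))
E
```

```text
time: 8.2
tcp_pos: [0.6324, 0.1199, 0.2088]
tcp_rot: [2.543, -0.049, 1.293]
wrist_force: [1.0, -1.6, -3.0]
finger_gap: 0.011
gripper_force: 98.6
[ 0.18  0.08 -0.64  1.99  0.65  0.7  -1.17] [0.63236886 0.11991325 0.2088358 ]
[-0.085 -0.173  0.159] [ 3.8 11.8 -1. ]
```

```bash
python3 -m creep '-0.045 -0.09 0.08 2 6 -1 0;-0.085 -0.173 0.159 4 12 -1 0;-0.085 -0.173 0.159 4 12 -1 0;-0.085 -0.173 0.159 4 12 -1 0;-0.085 -0.173 0.159 4 12 -1 0;-0.085 -0.173 0.159 4 12 -1 0'; python3 - <<'E'
from h import *
s=ctrl.read_state(); R0=Ro.from_euler("xyz",s["tcp_rot"]).as_matrix(); print(s["qpos"],s["tcp_pos"],R0.round(3))
p=ctrl.read_camera("side"); q=ctrl.read_camera("top")
for k in (p,q):
    print([(np.round(r["at"]).tolist(),round(r["score"],2)) for r in ctrl.place_of("sample_a_label",k)])
    plaques(*cloud(k))
    X,C=cloud(k); m=(X[:,2]>.14)&(X[:,2]<.26)&(C.min(1)>90)&(abs(X[:,0]-.64)<.09)&(abs(X[:,1]-.08)<.1); Y=X[m]
    if m.sum()>50: 
        nn=np.linalg.svd(Y-Y.mean(0),full_matrices=False)[2][2]; print("held",m.sum(),Y.mean(0).round(3),(nn*np.sign(nn[2])).round(3))
a=cv2.resize(p["color"][140:360,150:350],None,fx=2,fy=2); b=cv2.resize(q["color"][60:280,160:360],None,fx=2,fy=2)
cv2.imwrite("pics/end.png",np.hstack([a,b]))
E
```

```text
time: 8.95
tcp_pos: [0.6371, 0.1289, 0.2077]
tcp_rot: [2.36, -0.001, 1.451]
wrist_force: [0.2, 0.2, -3.1]
finger_gap: 0.0108
gripper_force: 98.6
[ 0.1431285   0.03079802 -0.63223875  2.12711152  0.99554605  0.51810295
 -1.37684839] [0.63708414 0.12887646 0.20767806] [[ 0.12   0.704  0.7  ]
 [ 0.993 -0.085 -0.084]
 [ 0.001  0.705 -0.71 ]]
[([215.0, 201.0], 0.91), ([221.0, 206.0], 0.57)]
0 7
1 0
held 210 [0.636 0.114 0.214] [ 0.667 -0.072  0.742]
[([221.0, 166.0], 0.93), ([272.0, 151.0], 0.82)]
P1 222 rect [ 0.5043 -0.0618  0.1393  0.0142] mean [ 0.5026 -0.0616  0.0701] ang 44.1 len 0.139 ztop [0.0735 0.0786]
1 0
held 515 [0.633 0.079 0.209] [ 0.659 -0.078  0.748]
```

View pics/end.png

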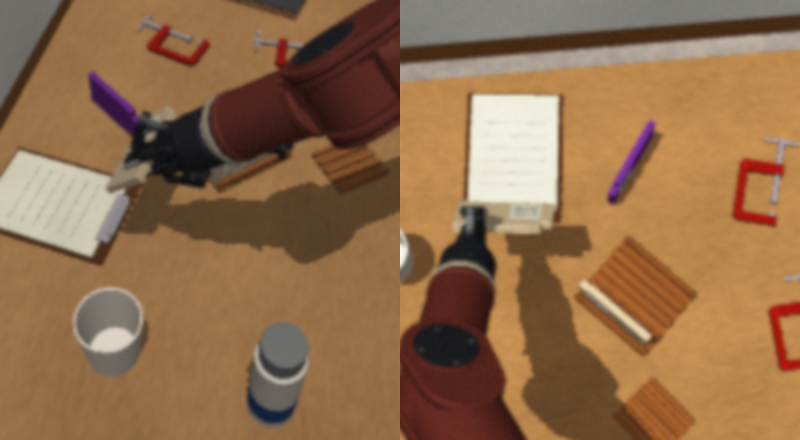

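The top view shows the label face up at (525,212), the gripper on the plain end at (475,218), and the lighter plaque still in its slot. The side view shows the bystanders in place. The measured face normal is tipped about 42–43° from vertical toward the person.

```bash
python3 -m creep '0 0 0 0 0 0 0;0 0 0 0 0 0 0;0 0 0 0 0 0 0;0 0 0 0 0 0 0' && python3 -c "
from station import ctrl
print(ctrl.close_job())"
```

```text
time: 9.65
tcp_pos: [0.6366, 0.1291, 0.2073]
tcp_rot: [2.36, 0.0, 1.452]
wrist_force: [-0.4, 0.5, -3.5]
finger_gap: 0.0107
gripper_force: 98.6
the job is handed in; nothing more can be done
None
```

I handed in the job with the heavy plaque (about 310 g by feel, from the far slot) held by its plain end about 20 cm above the bench, label up and tipped about 43° toward the reader; the lighter plaque is still standing in its slot, and nothing around the rack was touched.

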